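# Dip the touch-up brush and snap its cap onto the pot

## Task

The furniture touch-up pot has been left open, with its brush cap parked in the wooden brush stand. Lift the brush cap out by its knob, dip the brush for a moment well into the small steel rinsing cup, then set the cap over the neck of the open pot and press it straight down until it clicks and is fully home, and keep pressing on it after the click. Finish still gripping the cap and pushing it down firmly (roughly 10 N), do not let go, and leave the cup upright and everything else on the bench where it is.

Things in the scene. Friction and masses are not known exactly. Their poses are not given: they have to be found in the camera images.
- brushcap: Black plastic cap, brush below, about 60 g, starts upright in the stand, its skirt resting on the stand's top. Origin: centre of the skirt's lower edge; z up its axis; round, so yaw is free. Skirt: 48 mm outside diameter, z 0 to 24 mm, open below, ceiling inside at z = 20 mm, inward rib at its lower edge (33 mm free diameter).
- cap_knob (a point): Grip point on the cap's axis, 45 mm above the cap's origin: the ribbed round knob, 28 mm diameter, from 24 to 57 mm above the origin. With the TCP here, tool down, the fingertips are 2 mm above the 10 mm wide shoulder of the skirt.
- brush_tip (a point): Lower end of the brush, on the cap's axis, 50 mm below the cap's origin. The brush is at most 9 mm thick, with bristles on the last 20 mm.
- stand: Pale wooden block 66 x 66 mm, 75 mm high, fixed, with an upright 30 mm hole 66 mm deep in its top in which the brush hangs. Origin: centre of its underside.
- cup: Small open steel cup, 60 mm rim diameter, 55 mm high, wall 3 mm, floor about 4 mm thick, 0.2 kg, loose on the bench. Origin: centre of its underside, z up.
- pot: Open amber glass pot fixed to the bench on an 84 x 84 x 8 mm dark steel plate. Origin: centre of its underside, at bench height; z up. Body 60 mm diameter; sloping shoulder from 50 to 62 mm; then a hollow upright neck, 30 mm outside diameter, to the mouth at 90 mm. The cap is fully home, against the mouth's rim, with the cap's origin 70 mm above this origin.
- pot_nubs (a point): On the neck's axis, 81.5 mm above the bench, level with four small white sprung nubs that stick out 4.5 mm from the neck. The cap's rib meets them with the cap's origin 84 mm above the bench; the push needed rises to about 11 N (8 to 16), drops and turns to a pull of up to 12 N as the rib slips past at 78 mm (the click), nothing from 73 mm; at 70 mm the cap stops hard.
- pot_mouth (a point): Centre of the pot's mouth, at the top of the neck, 90 mm above the bench; the hole is about 20 mm wide, and the pot is deep enough for the brush.
- closed_pot: Bystander: another touch-up pot of the same kind, already capped, 125 mm high, loose; origin at the centre of its underside.
- pan: Bystander: wide open aluminium pan, 116 mm across, 45 mm high, loose; origin at the centre of its underside.
- wax_tin: Bystander: flat closed metal tin, 87 mm across, 24 mm high; origin at the centre of its underside.
- sandblock: Bystander: cork sanding block 95 x 55 x 30 mm; origin at the centre of its underside.
- putty_knife: Bystander: a small spatula lying flat near the side of the bench.
- jar: Bystander: closed glass jar with a steel lid, 72 mm wide, 95 mm high; origin at the centre of its underside.
- driver: Bystander: a screwdriver lying flat.
There are look-alikes about, which are no part of the job. Leave any pink, purple or red look-alike of the brushcap alone.

How it is judged (in metres and radians):
On the way, in this order (a step that is already met when the one before it is completed fails the run):
1. the held brush is dipped into the cup: tip at least 15 mm below the rim, inside the cup (contact force between the fingers and brushcap above 1 N and z of brush_tip in the frame of cup between 0 and 0.04 m and horizontal distance between brush_tip and cup below 0.028 m), for 0.2 s.
2. the cap has clicked over the nubs and is pushed home on the pot, still gripped (z of brushcap in the frame of pot below 0.0715 m and horizontal distance between brushcap and pot below 0.004 m and angle between the z axis of brushcap and the z axis of pot, either way round below 0.09 rad and contact force between the fingers and brushcap above 1 N and contact force between brushcap and pot above 4 N), for 0.2 s.
At the end, for the whole second after the job is handed in: The cap sits fully home on the open pot (its origin under 71.5 mm above the pot's, within 4 mm of the axis and 0.09 rad upright), the fingers still grip it, it presses on the pot with more than 4 N all through the last second, and the cup stands upright (all of step 2 and angle between cup's own z axis and vertical below 0.2 rad); the arm keeps its last pose, push and grip.
It fails at once if the cup is tipped by more than 0.35 rad or shoved more than 40 mm (angle between cup's own z axis and vertical above 0.35 rad or distance of cup from where it was at the start of the episode above 0.04 m).
It fails at once if a bystander is moved more than 30 mm (distance of any of closed_pot, pan, wax_tin, sandblock, putty_knife, jar, driver from where it was at the start of the episode above 0.03 m).
It also fails if it takes over 64 s, if anything falls off the work surface, if the arm or the gripper's body presses on something with over 40 N, if the wrist force passes 120 N, or if a joint passes its speed limit or range.

## Robot

A 6-joint arm with a two-finger parallel gripper is mounted at the origin on the work surface. World frame = base frame: x ahead of the robot, y to its left, z up, the work surface at z = 0. Lengths are in m, angles in degrees, forces in N, time in s.
With the tool pointing down it reaches from about 0.4 to 0.825 m from the base axis. Payload 7 kg.
Tool frame: the origin (TCP) lies between the finger pads, 19 mm behind the fingertips; this is the grasp point; z points along the fingers, y is the line along which they close (so a half turn about z gives the same grasp; the last joint's range is limited). The gripper opens to 88 mm and grips with 3 to 60 N. Pads are 19 mm wide; open, the fingers measure 130 mm over their backs; the gripper's body (78 mm by 193 mm) begins 47 mm behind the grasp point.
Start: joints at [92.424, 20.546, 0.682, 0, -70.136, -16.507], TCP at [0.164, 0.655, 0.245] pointing down, gripper open.
Joint ranges: [-176.03, 176.03], [-82.01, 121.73], [-58.28, 71.71], [-173.87, 95.51], [-174.79, -0.11], [-173.66, 173.66]. Speed limits (degrees/s): [136.94, 136.94, 172.46, 180, 180, 180].

## Interface

Orientations are given as [roll, pitch, yaw] about the fixed x, y, z axes, in that order (R = Rz(yaw) Ry(pitch) Rx(roll)).
In Python, from plant import ctrl gives the robot as it stands. The module is installed in compiled form; this text tells all that it offers.
- The arm moves only by the tool play_rows, never from a script. Its argument "commands" is a list that holds one entry, the list of rows, each a list of 7 numbers: the turn, a rotation vector about the tool's x, y, z in rad, then the shift along the tool's x, y, z in cm, then the finger opening in cm, from 0 to 8.76. In form: [[[ax, ay, az, x, y, z, grip], ...]]. A call has 1 to 8 rows; each row is the pose to reach, as a shift and turn from the pose commanded when the call began, along the tool's axes at that moment; what a row does not reach only later rows make up. A row lasts 1/12 s, in which the tool goes at most 41.7 mm and 7.16 degrees, less where a joint would pass 70% of its speed; a pose out of reach is approached as far as the arm can. A call with a gripper value outside its range is refused whole. The fingers move at their own pace and stop on an object; the grip force is fixed at half the most. Time passes only in rows, so rows that repeat a pose let the fingers close. It gives the time, the measured TCP pose, the force, the opening and the grip force at its end, in the units of the state.
- ctrl.get_obs(): the state, without advancing time (a new reading comes with each control period).
- ctrl.snapshot(name): name is "scene" or "top"; returns a dict with "color" (384x512x3 uint8, red, green, blue), "camera_matrix" (3x3 intrinsics, pixels), "k1" (the pictures are not rectified: a ray, as slopes to the right and down, at radius r is drawn at 1 + k1 r^2 times it, then the intrinsics apply), "origin" and "rotation" of the camera in the world. Camera axes: x right, y down, z forward; pixel columns grow to the right and rows downward; lengths in m; the calibration is good to about 2 mm. A picture is of the moment at which its call begins. There is no depth.
- ctrl.close_job(): hands the job in; it is judged then, once.
Trained networks look in a picture, given as the dict that the camera call returned (one of the last four; its "shot" number tells which), for a name from the list of things; names that differ only in an ending like _2 or _b are one class to them, and where a whole thing is asked for, a point or a joint stands for the part that bears it (a point fixed in the world has none). Each returns a list of dicts, best first, with "conf" (0 to 1); they miss things now and then, are a little off and sometimes report something else, mostly with a low value. They report only what shows in the picture. A call takes as long as a camera call. They do not tell look-alikes from the thing itself.
- ctrl.find_in(picture, name): "bbox" ([left, top, width, height] in pixels, round what is visible of it).
The state is a dict: "clock": time; "joint_pos": joint angles; "qvel": joint speeds; "tau": joint torques, N m; "tool_pos": TCP position; "orientation": TCP orientation; "force": force on the tool from outside, world axes, zero at the start; "moment": the same for the moment, N m; "opening": finger opening in m; "gripper_force": force on a finger pad.
Only numpy, scipy, OpenCV 4.12 (cv2) and the standard library are available. Lean on these libraries where they do the work, as an engineer would, in place of code of your own. Each camera call takes 0.05 s, during which the arm holds its last target. There are 200 camera calls.

## Working session

There is one attempt and no reset: what is moved stays moved. The work goes in short steps, Python scripts to look and compute and a tool call to move; the robot and the scene stay as the last step left them, time stands still between calls to the robot, and variables do not carry over. Pictures are saved under pics/ and viewed, at most 10 in all, crops included, and the job is handed in when it is done.

Besides the shell and the picture viewer there is one more tool, called after ">>>" as a command line: name --argument value ..., lists and objects as JSON in quotes. play_rows: Moves the arm, as the interface text tells. Its arguments: {"type":"object","properties":{"commands":{"type":"array","items":{"type":"array","items":{"type":"array","items":{"type":"number"}}}}},"required":["commands"]}

```bash
mkdir -p pics
cat > h.py <<'E'
import numpy as np, cv2
from plant import ctrl
def ray(p,u,v):
    K=np.array(p["camera_matrix"]);k1=p["k1"]
    d=np.array([(u-K[0,2])/K[0,0],(v-K[1,2])/K[1,1]]);s=d.copy()
    for _ in range(50): s=d/(1+k1*(s@s))
    return np.array(p["origin"]),np.array(p["rotation"])@np.array([s[0],s[1],1])
def at_z(p,u,v,z):
    o,r=ray(p,u,v);return o+r*(z-o[2])/r[2]
def proj(p,X):
    K=np.array(p["camera_matrix"]);c=np.array(p["rotation"]).T@(np.array(X)-np.array(p["origin"]))
    s=c[:2]/c[2];s=s*(1+p["k1"]*(s@s));return K[0,0]*s[0]+K[0,2],K[1,1]*s[1]+K[1,2]
def tri(p1,a,p2,b):
    o1,r1=ray(p1,*a);o2,r2=ray(p2,*b);A=np.stack([r1,-r2],1)
    t=np.linalg.lstsq(A,o2-o1,rcond=None)[0];x,y=o1+r1*t[0],o2+r2*t[1]
    return (x+y)/2,np.linalg.norm(x-y)
def save(p,n): cv2.imwrite("pics/"+n+".png",p["color"][:,:,::-1])
E
python3 - <<'E'
from h import *
P={n:ctrl.snapshot(n) for n in("scene","top")}
for n,p in P.items():
    save(p,n+"0"); print(n,np.round(p["origin"],3).tolist(),np.round(p["rotation"],3).tolist(),p["k1"])
    for k in("brushcap","cap_knob","stand","cup","pot","pot_mouth","pot_nubs","closed_pot","pan","jar"):
        print(n,k,[(round(d["conf"],2),np.round(d["bbox"]).tolist()) for d in ctrl.find_in(p,k)[:4]])
o=ctrl.get_obs();print(o)
import pickle;pickle.dump(P,open("P0.pkl","wb"))
c=np.hstack
E
```

```text
scene [1.222, 0.539, 0.664] [-121.924, 1.383, 130.046] -0.08076475194104067
scene brushcap [(0.87, [279.0, 212.0, 23.0, 44.0]), (0.74, [275.0, 156.0, 13.0, 27.0]), (0.72, [288.0, 172.0, 13.0, 34.0]), (0.6, [258.0, 180.0, 22.0, 28.0])]
scene cap_knob [(0.91, [283.0, 169.0, 19.0, 34.0]), (0.75, [259.0, 177.0, 19.0, 32.0]), (0.63, [277.0, 156.0, 15.0, 33.0]), (0.57, [280.0, 211.0, 19.0, 41.0])]
scene stand [(0.86, [254.0, 196.0, 30.0, 40.0])]
scene cup [(0.62, [235.0, 189.0, 26.0, 31.0]), (0.6, [367.0, 233.0, 27.0, 36.0])]
scene pot [(0.9, [204.0, 164.0, 37.0, 39.0])]
scene pot_mouth [(0.97, [205.0, 166.0, 38.0, 37.0])]
scene pot_nubs [(0.81, [203.0, 168.0, 38.0, 34.0])]
scene closed_pot [(0.6, [239.0, 235.0, 29.0, 35.0]), (0.37, [203.0, 165.0, 40.0, 38.0])]
scene pan [(0.84, [170.0, 225.0, 44.0, 38.0])]
scene jar [(0.71, [331.0, 280.0, 46.0, 61.0])]
top [0.352, -0.031, 1.156] [-170.093, 1.226, -89.094] -0.06635462099455416
top brushcap [(0.73, [281.0, 247.0, 19.0, 10.0]), (0.66, [222.0, 176.0, 18.0, 16.0]), (0.63, [255.0, 190.0, 17.0, 14.0]), (0.52, [259.0, 227.0, 17.0, 18.0])]
top cap
[... 645 characters left out ...]
66.0, 163.0, 19.0, 93.0])]
{'clock': 1.1, 'joint_pos': array([ 9.24230185e+01,  2.05475798e+01,  6.81970280e-01, -1.53107559e-03,
       -7.01343243e+01, -1.65064501e+01]), 'qvel': array([ 0.02283898, -0.07177971, -0.02321807, -0.01486564,  0.11378549,
        0.01353666]), 'tau': array([-1.40761294e-04, -5.82391119e+01,  2.93296784e+01,  7.00246856e+00,
        1.23759534e-02, -1.63835853e-05]), 'tool_pos': array([0.16425933, 0.65469326, 0.24534274]), 'orientation': array([ 1.79999654e+02,  1.39941191e-03, -1.40839519e+01]), 'force': array([-0.36894803, -0.51896004,  0.54191247]), 'moment': array([ 0.0045231 ,  0.03741043, -0.00315493]), 'gripper_force': 0.0, 'opening': 0.08754121931488901}
```

```bash
sed -i 's/^def ray/from scipy.spatial.transform import Rotation as _R\ndef fix(p):\n    p=dict(p);p["rotation"]=_R.from_euler("xyz",p["rotation"],degrees=True).as_matrix();return p\ndef ray/' h.py
python3 - <<'E'
from h import *
import pickle
P=pickle.load(open("P0.pkl","rb"))
def crop(n,x,y,w,h,s,o): cv2.imwrite("pics/"+o+".png",cv2.resize(P[n]["color"][y:y+h,x:x+w,::-1],None,fx=s,fy=s,interpolation=cv2.INTER_CUBIC))
crop("scene",150,130,265,200,3,"s1"); crop("top",140,110,260,190,3,"t1")
s,t=fix(P["scene"]),fix(P["top"])
print(at_z(t,267,203,.1),at_z(t,174,212,.05),at_z(t,330,215,.09),at_z(t,264,197,.13),at_z(s,222,180,.09),at_z(s,248,195,.055))
print(np.array(ctrl.get_obs()["clock"]))
E
```

```text
[ 0.50014569 -0.03741441  0.1       ] [0.4750915 0.2506575 0.05     ] [ 0.46797557 -0.22439131  0.09      ] [ 0.51325816 -0.02841071  0.13      ] [ 0.53117593 -0.18033517  0.09      ] [ 0.50405398 -0.11331877  0.055     ]
1.1
```

View pics/s1.png

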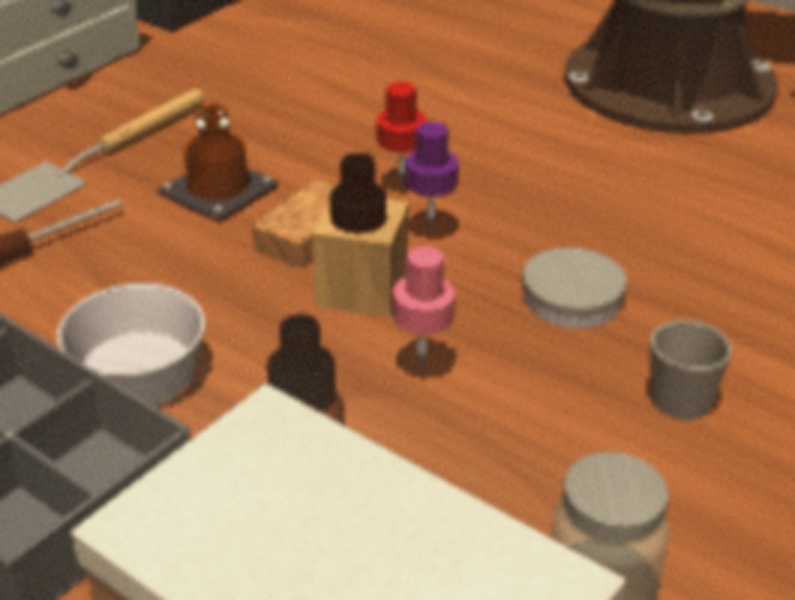

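View pics/t1.png

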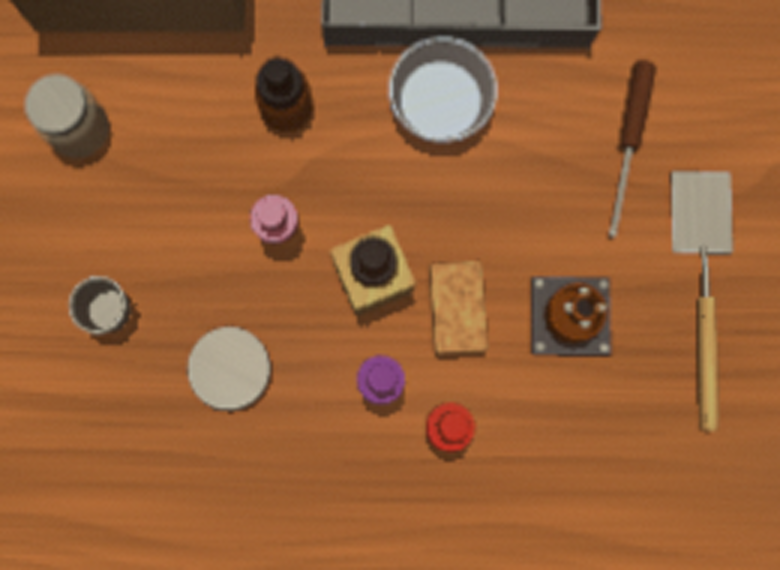

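```bash
cat >> h.py <<'E'
from scipy.optimize import minimize
A_=np.linspace(0,2*np.pi,48,endpoint=False)
def sil(p,x,y,parts,S=4):
    # parts: list of (r1,z1,r2,z2) frusta -> mask at S x
    m=np.zeros((384*S,512*S),np.uint8)
    for r1,z1,r2,z2 in parts:
        q=[proj(p,[x+r*np.cos(a),y+r*np.sin(a),z]) for r,z in((r1,z1),(r2,z2)) for a in A_]
        h=cv2.convexHull(((np.array(q)+.5)*S-.5).astype(np.float32))
        cv2.fillConvexPoly(m,np.round(h*16).astype(np.int32),1,shift=4)
    return m
def fit(views,f,x0,S=4,step=.006,pad=8):
    # views: (p,maskfloat 384x512); f(params)->(x,y,parts)
    M=[]
    for p,m in views:
        M.append((p,cv2.resize(m.astype(np.float32),None,fx=S,fy=S,interpolation=cv2.INTER_LINEAR)))
    def c(v):
        t=0
        for p,m in M:
            s=sil(p,*f(v),S); i=(m*s).sum(); t+=1-i/(m.sum()+s.sum()-i)
        return t
    x0=np.array(x0,float);sx=np.vstack([x0]+[x0+step*np.eye(len(x0))[i] for i in range(len(x0))])
    r=minimize(c,x0,method="Nelder-Mead",options=dict(initial_simplex=sx,xatol=1e-4,fatol=1e-4,maxiter=120))
    return r.x,r.fun
def near(m,u,v):
    # connected component containing/nearest seed
    n,l=cv2.connectedComponents(m.astype(np.uint8)); ys,xs=np.nonzero(l)
    k=np.argmin((xs-u)**2+(ys-v)**2); return l==l[ys[k],xs[k]]
E
cat > m.py <<'E'
from h import *
import pickle
P=pickle.load(open("P0.pkl","rb"))
s,t=fix(P["scene"]),fix(P["top"])
CAP=lambda z:[(.024,z,.024,z+.024),(.014,z+.024,.014,z+.057)]
dark=lambda p:p["color"].max(2)<60
hsv=lambda p:cv2.cvtColor(p["color"],cv2.COLOR_RGB2HSV)
ms=near(dark(s),269,197);mt=near(dark(t),265,197)
print("cap mask",ms.sum(),mt.sum())
f=lambda v:(v[0],v[1],CAP(.075))
for vs in ([(s,ms),(t,mt)],[(s,ms)],[(t,mt)]): print("cap",fit(vs,f,[.505,-.03]))
cs,ct=[(lambda m:m)(near((hsv(p)[:,:,1]<110),u,v)) for p,u,v in((s,374,262),(t,173,212))]
print("cup mask",cs.sum(),ct.sum())
for g in((s,cs),(t,ct)):
    ys,xs=np.nonzero(g[1]);print(xs.min(),xs.max(),ys.min(),ys.max())
f=lambda v:(v[0],v[1],[(v[2],0,.03,.055)])
print("cup",fit([(s,cs),(t,ct)],f,[.475,.25,.024]),fit([(s,cs)],lambda v:f([*v,.025]),[.475,.25]),fit([(t,ct)],lambda v:f([*v,.025]),[.475,.25]))
print("pot plate/nubs")
for p,b in((t,(310,198,40,35)),(s,(200,160,45,45))):
    x,y,w,h=b;g=p["color"][y:y+h,x:x+w].min(2)
    n,l,st,c=cv2.connectedComponentsWithStats((g>120).astype(np.uint8))
    for i in range(1,n): print(st[i,4],np.round(c[i]+[x,y],2), np.round(at_z(p,*(c[i]+[x,y]),.0815),4))
E
python3 m.py
python3 - <<'E'
import sys;sys.path.insert(0,'.')
from h import *
import pickle
P=pickle.load(open("P0.pkl","rb"))
a=cv2.resize(P["top"]["color"][195:235,305:355,::-1],None,fx=8,fy=8,interpolation=cv2.INTER_CUBIC)
b=cv2.resize(P["scene"]["color"][160:200,197:247,::-1],None,fx=8,fy=8,interpolation=cv2.INTER_CUBIC)
cv2.imwrite("pics/pot.png",np.hstack([a,b]))
E
```

```text
cap mask 322 158
cap (array([ 0.51929817, -0.02949237]), np.float64(0.5327625533902736))
cap (array([ 0.51812382, -0.0303214 ]), np.float64(0.23400051142571543))
cap (array([ 0.51892868, -0.02965405]), np.float64(0.2950779652741753))
cup mask 682 310
367 393 237 269
163 182 202 221
cup (array([0.47779435, 0.25637976, 0.0217942 ]), np.float64(0.1500286448489927)) (array([0.47608627, 0.25618145]), np.float64(0.12104569032254808)) (array([0.47779086, 0.25716062]), np.float64(0.09675264781654525))
pot plate/nubs
3 [319.33 203.67] [ 0.5027 -0.1945  0.0815]
1 [341. 204.] [ 0.5024 -0.2596  0.0815]
1 [334. 206.] [ 0.4961 -0.2384  0.0815]
2 [329.  211.5] [ 0.4794 -0.2231  0.0815]
1 [340. 212.] [ 0.4782 -0.256   0.0815]
1 [335. 217.] [ 0.4631 -0.2408  0.0815]
2 [319.5 225. ] [ 0.4387 -0.1942  0.0815]
3 [340.67 225.33] [ 0.4384 -0.2572  0.0815]
4 [216.5 170.5] [ 0.4918 -0.2407  0.0815]
3 [224.33 170.33] [ 0.4776 -0.2237  0.0815]
```

View pics/pot.png

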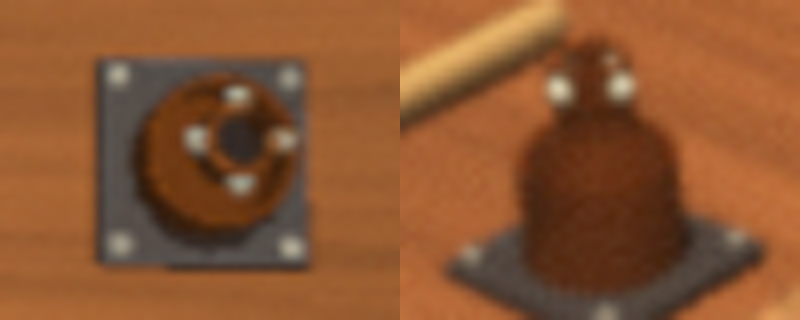

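Top and scene views agree: cap in the stand at about (0.519,-0.030) (top px 265,197), cup at (0.477,0.256) (top px 173,212), pot neck at about (0.479,-0.240) (top px 334.5,212). The pink, purple and red pieces are look-alikes.

```bash
cat > go.py <<'E'
import sys
from h import _R,np,ctrl
def go(pos,yaw,q=None):
    o=ctrl.get_obs() if q is None else q
    R=_R.from_euler("xyz",o["orientation"],degrees=True)
    T=_R.from_euler("xyz",[180,0,yaw],degrees=True)
    d=R.inv().apply(np.array(pos)-o["tool_pos"])*100
    print("turn",np.round((R.inv()*T).as_rotvec(),4),"shift cm",np.round(d,2),"dist",round(np.linalg.norm(d),1),"clock",o["clock"])
if __name__=="__main__":
    a=list(map(float,sys.argv[1:])); go(a[:3],a[3])
E
python3 go.py .43 .36 .245 20
python3 - <<'E'
from h import *
import pickle
t=fix(pickle.load(open("P0.pkl","rb"))["top"]);s=fix(pickle.load(open("P0.pkl","rb"))["scene"])
q=np.array([[319.33,203.67],[341,204.2],[319.5,225],[340.8,225.3]])
print(np.mean([at_z(t,*a,.009) for a in q],0), at_z(t,334.5,211.9,.0815))
m=np.mean([at_z(s,*((np.array(a)-[400,0]+.5)/8-.5+[197,160]),.009) for a in((470,252),(735,237))],0);print("scene diag",m)
for a in((560,88),(621,88)): print(at_z(s,*((np.array(a)-[400,0]+.5)/8-.5+[197,160]),.0815))
E
```

```text
turn [-0.      0.     -0.5949] shift cm [3.295e+01 2.212e+01 3.000e-02] dist 39.7 clock 1.1
[ 0.47838881 -0.23965687  0.009     ] [ 0.478359   -0.23956727  0.0815    ]
scene diag [ 0.47655388 -0.24093784  0.009     ]
[ 0.49199147 -0.24025109  0.0815    ]
[ 0.47882305 -0.22306137  0.0815    ]
```

>>> play_rows --commands '[[[0,0,-0.119,6.6,4.4,0,8.7],[0,0,-0.238,13.2,8.8,0,8.7],[0,0,-0.357,19.8,13.2,0,8.7],[0,0,-0.476,26.4,17.6,0,8.7],[0,0,-0.595,32.95,22.1,0,8.7],[0,0,-0.595,32.95,22.1,0,8.7],[0,0,-0.595,32.95,22.1,0,8.7],[0,0,-0.595,32.95,22.1,0,8.7]]]'

```text
clock: 1.77
tool_pos: [0.3886, 0.4057, 0.2458]
orientation: [-180.0, -0.0, 20.0]
force: [0.8, 0.5, 0.5]
opening: 0.0871
gripper_force: 0.0
```

```bash
python3 go.py .43 .20 .22 20; python3 go.py .5187 -.0298 .20 20
```

```text
turn [-0.0005 -0.0006  0.0006] shift cm [-3.16 20.74  2.56] dist 21.1 clock 1.7667
turn [-0.0005 -0.0006  0.0006] shift cm [-2.7  45.37  4.55] dist 45.7 clock 1.7667
```

>>> play_rows --commands '[[[0,0,0,-2.7,45.4,4.5,8.7],[0,0,0,-2.7,45.4,4.5,8.7],[0,0,0,-2.7,45.4,4.5,8.7],[0,0,0,-2.7,45.4,4.5,8.7],[0,0,0,-2.7,45.4,4.5,8.7],[0,0,0,-2.7,45.4,4.5,8.7],[0,0,0,-2.7,45.4,4.5,8.7],[0,0,0,-2.7,45.4,4.5,8.7]]]'

```text
clock: 2.43
tool_pos: [0.4827, 0.0876, 0.2129]
orientation: [-180.0, -0.1, 20.0]
force: [1.5, 0.3, -0.2]
opening: 0.0869
gripper_force: 0.0
```

>>> play_rows --commands '[[[0,0,0,0,0,0,8.7],[0,0,0,0,0,0,8.7]]]'

```text
clock: 2.6
tool_pos: [0.4827, 0.0871, 0.2124]
orientation: [180.0, 0.0, 19.7]
force: [0.4, 0.5, 1.3]
opening: 0.0869
gripper_force: 0.0
```

```bash
python3 go.py .5187 -.0298 .19 20; python3 -c "
from plant import ctrl;print(ctrl.get_obs()['joint_pos'])"
```

```text
turn [ 0.0001  0.0003 -0.0044] shift cm [-0.56 12.22  2.24] dist 12.4 clock 2.6
[ 3.32536126e+01  4.50443743e+00 -2.47952094e+01  2.34484095e-03
 -6.07179443e+01  7.64951052e+01]
```

>>> play_rows --commands '[[[0,0,0,-0.56,12.2,2.2,8.7],[0,0,0,-0.56,12.2,2.2,8.7],[0,0,0,-0.56,12.2,2.2,8.7],[0,0,0,-0.56,12.2,2.2,8.7],[0,0,0,-0.56,12.2,2.2,8.7],[0,0,0,-0.56,12.2,2.2,8.7]]]'

```text
clock: 3.1
tool_pos: [0.5191, -0.0264, 0.1906]
orientation: [-180.0, -0.0, 20.0]
force: [-0.7, 0.2, 0.0]
opening: 0.0873
gripper_force: 0.0
```

```bash
python3 go.py .5187 -.0298 .12 20
python3 - <<'E'
from h import *
p=ctrl.snapshot("scene");q=ctrl.snapshot("top")
a=cv2.resize(p["color"][130:250,200:330,::-1],None,fx=3,fy=3,interpolation=cv2.INTER_CUBIC)
b=cv2.resize(q["color"][140:260,200:330,::-1],None,fx=3,fy=3,interpolation=cv2.INTER_CUBIC)
cv2.imwrite("pics/pre.png",np.hstack([a,b]))
E
```

```text
turn [-0.0001 -0.0002  0.0002] shift cm [-0.16  0.31  7.06] dist 7.1 clock 3.1
```

View pics/pre.png

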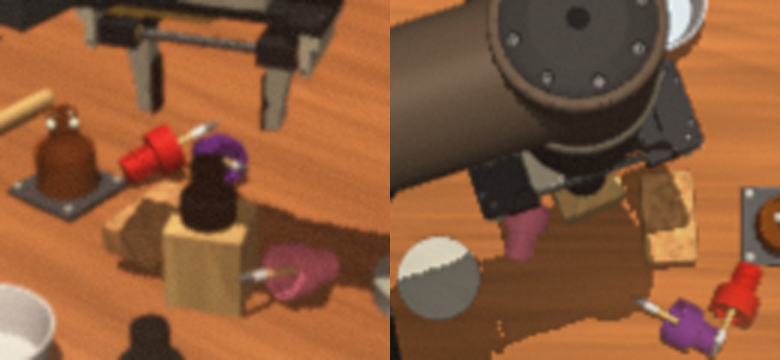

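The view shows the black cap still upright in the stand under the open fingers. The free-standing coloured look-alikes toppled by themselves (they were balanced on their brushes), and the red one now lies near the pot plate but well below neck height. Descending.

>>> play_rows --commands '[[[0,0,0,-0.15,0.3,2,8.7],[0,0,0,-0.15,0.3,4,8.7],[0,0,0,-0.15,0.3,5.5,8.7],[0,0,0,-0.15,0.3,6.5,8.7],[0,0,0,-0.15,0.3,7,8.7],[0,0,0,-0.15,0.3,7,8.7]]]'

```text
clock: 3.7
tool_pos: [0.5182, -0.0296, 0.12]
orientation: [-180.0, 0.1, 20.1]
force: [-0.2, -0.3, 0.4]
opening: 0.0871
gripper_force: 0.0
```

```bash
python3 go.py .5187 -.0298 .12 20
```

```text
turn [-0.0001  0.0012  0.0016] shift cm [ 0.04  0.03 -0.  ] dist 0.0 clock 3.7
```

>>> play_rows --commands '[[[0,0,0,0,0,0,2.4],[0,0,0,0,0,0,2.4],[0,0,0,0,0,0,2.4],[0,0,0,0,0,0,2.4],[0,0,0,0,0,0,2.4],[0,0,0,0,0,0,2.4],[0,0,0,0,0,0,2.4],[0,0,0,0,0,0,2.4]]]'

```text
clock: 4.37
tool_pos: [0.5186, -0.0305, 0.1206]
orientation: [180.0, -0.0, 20.0]
force: [-0.1, -0.1, 0.5]
opening: 0.0391
gripper_force: 0.0
```

>>> play_rows --commands '[[[0,0,0,0,0,0,1.5],[0,0,0,0,0,0,1.5],[0,0,0,0,0,0,1.5],[0,0,0,0,0,0,1.5],[0,0,0,0,0,0,1.5],[0,0,0,0,0,0,1.5]]]'

```text
clock: 4.87
tool_pos: [0.5185, -0.0305, 0.1205]
orientation: [180.0, 0.0, 20.0]
force: [-0.2, -0.2, -0.6]
opening: 0.0275
gripper_force: 30.0
```

Gripped (27.5 mm, 30 N). Lifting straight up.

>>> play_rows --commands '[[[0,0,0,0,0,-1.5,1.5],[0,0,0,0,0,-4,1.5],[0,0,0,0,0,-7,1.5],[0,0,0,0,0,-10,1.5],[0,0,0,0,0,-12.5,1.5],[0,0,0,0,0,-12.5,1.5],[0,0,0,0,0,-12.5,1.5],[0,0,0,0,0,-12.5,1.5]]]'

```text
clock: 5.53
tool_pos: [0.518, -0.0304, 0.245]
orientation: [-180.0, 0.0, 20.0]
force: [-0.1, -1.0, -1.4]
opening: 0.0274
gripper_force: 30.0
```

```bash
python3 go.py .477 .2565 .22 20;  python3 - <<'E'
from h import *
p=ctrl.snapshot("scene");q=ctrl.snapshot("top")
a=cv2.resize(p["color"][90:220,170:300,::-1],None,fx=4,fy=4,interpolation=cv2.INTER_CUBIC)
cv2.imwrite("pics/held.png",a)
E
```

```text
turn [-0.0006  0.0006 -0.0001] shift cm [  5.95 -28.36   2.51] dist 29.1 clock 5.5333
```

View pics/held.png

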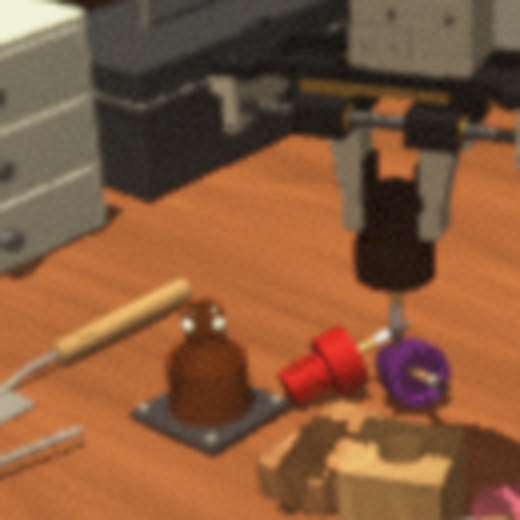

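The cap is held upright by its knob with the brush clear of the stand (skirt around px 394,250 in the crop). Moving over the cup.

>>> play_rows --commands '[[[0,0,0,0.8,-3.8,0,1.5],[0,0,0,1.6,-7.6,0,1.5],[0,0,0,2.4,-11.4,0,1.5],[0,0,0,3.2,-15.2,0,1.5],[0,0,0,4,-19,0.6,1.5],[0,0,0,4.8,-22.8,1.2,1.5],[0,0,0,5.6,-26.6,1.9,1.5],[0,0,0,5.95,-28.35,2.5,1.5]]]'

```text
clock: 6.3
tool_pos: [0.4765, 0.2596, 0.2189]
orientation: [180.0, 0.1, 20.1]
force: [0.5, -0.2, -0.2]
opening: 0.0274
gripper_force: 30.0
```

>>> play_rows --commands '[[[0,0,0,0,0,0,1.5],[0,0,0,0,0,0,1.5],[0,0,0,0,0,0,1.5]]]'

```text
clock: 6.55
tool_pos: [0.4772, 0.2558, 0.2197]
orientation: [179.9, 0.1, 20.0]
force: [-0.2, -0.8, -0.9]
opening: 0.0275
gripper_force: 30.0
```

```bash
python3 go.py .477 .2565 .12 20
```

```text
turn [0.0009 0.0016 0.0005] shift cm [ 0.02 -0.08  9.97] dist 10.0 clock 6.55
```

>>> play_rows --commands '[[[0,0,0,0,0,2,1.5],[0,0,0,0,0,4,1.5],[0,0,0,0,0,6,1.5],[0,0,0,0,0,8,1.5],[0,0,0,0,0,9.5,1.5],[0,0,0,0,0,10,1.5],[0,0,0,0,0,10,1.5],[0,0,0,0,0,10,1.5]]]'

```text
clock: 7.22
tool_pos: [0.4781, 0.2558, 0.1212]
orientation: [180.0, -0.0, 20.0]
force: [0.7, -0.5, -0.1]
opening: 0.0273
gripper_force: 30.0
```

>>> play_rows --commands '[[[0,0,0,0,0,0,1.5],[0,0,0,0,0,0,1.5],[0,0,0,0,0,0,1.5],[0,0,0,0,0,0,1.5]]]'

```text
clock: 7.55
tool_pos: [0.4777, 0.2565, 0.1212]
orientation: [-180.0, -0.1, 20.0]
force: [-0.1, -0.5, -0.5]
opening: 0.0275
gripper_force: 30.0
```

Run:
```python
from h import *
p=ctrl.snapshot("scene")
cv2.imwrite("pics/dip.png",cv2.resize(p["color"][170:300,310:440,::-1],None,fx=4,fy=4,interpolation=cv2.INTER_CUBIC))
```

```text
(no output)
```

View pics/dip.png

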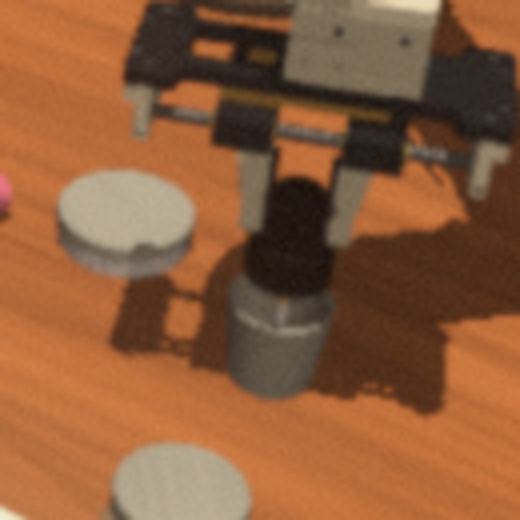

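The brush is well inside the upright cup (brush at px 283,310 of the crop, roughly centred). Lifting out and heading to the pot.

>>> play_rows --commands '[[[0,0,0,0,0,-2,1.5],[0,0,0,0,0,-4,1.5],[0,0,0,0,0,-7,1.5],[0,0,0,0,0,-10,1.5],[0,0,0,0,0,-12,1.5],[0,0,0,0,0,-12,1.5],[0,0,0,0,0,-12,1.5]]]'

```text
clock: 8.18
tool_pos: [0.4778, 0.2568, 0.242]
orientation: [-179.9, -0.2, 20.0]
force: [-1.1, 0.0, -1.6]
opening: 0.0276
gripper_force: 30.0
```

```bash
python3 go.py .5 -.04 .24 20
```

```text
turn [-0.0016 -0.0027  0.0002] shift cm [-8.07 28.65  0.13] dist 29.8 clock 8.1833
```

>>> play_rows --commands '[[[0,0,0,-1,3.6,0,1.5],[0,0,0,-2,7.2,0,1.5],[0,0,0,-3,10.8,0,1.5],[0,0,0,-4,14.4,0,1.5],[0,0,0,-5,18,0,1.5],[0,0,0,-6,21.6,0,1.5],[0,0,0,-7,25.2,0,1.5],[0,0,0,-8,28.6,0,1.5]]]'

```text
clock: 8.85
tool_pos: [0.4993, -0.0417, 0.2395]
orientation: [-180.0, 0.1, 20.0]
force: [0.1, 0.7, -0.2]
opening: 0.0275
gripper_force: 30.0
```

```bash
python3 go.py .478 -.24 .225 20
```

```text
turn [-0.0004  0.0016  0.0003] shift cm [-8.78 17.9   1.46] dist 20.0 clock 8.85
```

>>> play_rows --commands '[[[0,0,0,-1.5,3,0,1.5],[0,0,0,-3.2,6.5,0,1.5],[0,0,0,-5,10,0,1.5],[0,0,0,-6.8,14,0.5,1.5],[0,0,0,-8.8,17.9,1.4,1.5],[0,0,0,-8.8,17.9,1.4,1.5],[0,0,0,-8.8,17.9,1.4,1.5],[0,0,0,-8.8,17.9,1.4,1.5]]]'

```text
clock: 9.52
tool_pos: [0.4779, -0.2385, 0.2253]
orientation: [-179.9, 0.1, 19.9]
force: [0.2, 0.9, -0.9]
opening: 0.0274
gripper_force: 30.0
```

```bash
cat > al.py <<'E'
from h import *
from go import go
import sys
n=sys.argv[1]
o=ctrl.get_obs();p=fix(ctrl.snapshot("scene"));q=fix(ctrl.snapshot("top"))
print(o["tool_pos"],o["force"])
x,y,z=o["tool_pos"];z-=.045
# fit cap laterally in scene: dark pixels in skirt region below fingers
u,v=proj(p,[x,y,z+.012])
print("skirt expected px",u,v,"pot",proj(p,[.478,-.24,.0815]))
a=p["color"][:,:,::-1].copy()
u,v=map(int,proj(p,[x,y,.10]))
c=a[max(v-85,0):v+45,u-65:u+65];cv2.imwrite("pics/%s.png"%n,cv2.resize(c,None,fx=4.5,fy=4.5,interpolation=cv2.INTER_CUBIC))
print("crop origin",u-65,max(v-85,0))
import pickle;pickle.dump((p,q,o),open(n+".pkl","wb"))
go([.478,-.24,.19],20)
E
python3 al.py ov
```

```text
[ 0.47786361 -0.23846192  0.22526853] [ 0.21777971  0.89041761 -0.89159897]
skirt expected px 217.75219058902442 132.9286480324125 pot (np.float64(220.08255725904564), np.float64(168.69752160228677))
crop origin 155 78
turn [-0.0005  0.0006  0.0007] shift cm [-0.15  0.23  3.61] dist 3.6 clock 9.6167
```

View pics/ov.png

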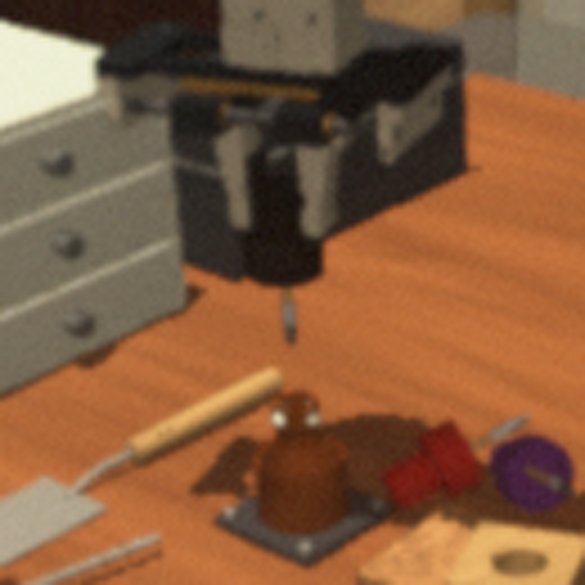

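The cap hangs upright above the pot: brush tip at crop (291,342), neck nubs at (281,418) and (312,418); knocked-over red piece clear to the right. Checking the residuals.

Run:
```python
from h import *
import pickle
p,q,o=pickle.load(open("ov.pkl","rb"));x,y,z=o["tool_pos"]
P=lambda X:np.round((np.array(proj(p,X))-[155,78]+.5)*4.5-.5,1)
print("tip",P([x,y,z-.095]))
m=sil(p,x,y,[(.024,z-.045,.024,z-.021)],1);ys,xs=np.nonzero(m)
print("skirt model crop x",(np.array([xs.min(),xs.max()])-155+.5)*4.5-.5,"bottom",(ys.max()-78+.5)*4.5)
for px,py in((.478,-.24),(.477,-.24),(.478,-.239)): print("nubs",P([px+.017,py,.0815]),P([px,py+.017,.0815]))
# dark skirt columns, orange background on the right; row bands below fingers
for v in range(135,142):
    g=p["color"][v,202:235].astype(int);print(v,g.max(1).tolist())
# neck columns
for v in (166,167,168,170): print(v,p["color"][v,208:234].tolist() and p["color"][v,208:234,0].tolist())
```

```text
tip [291.2 341.2]
skirt model crop x [244.75 325.75] bottom 285.75
nubs [275.7 420.2] [314.1 417.8]
nubs [276.8 419.6] [315.2 417.2]
nubs [276.8 420.7] [315.2 418.3]
135 [49, 48, 50, 47, 48, 44, 42, 38, 30, 31, 34, 30, 33, 33, 34, 34, 31, 38, 34, 32, 32, 30, 34, 33, 91, 170, 192, 195, 192, 192, 192, 191, 188]
136 [47, 50, 49, 48, 45, 45, 44, 36, 31, 28, 33, 32, 34, 35, 30, 32, 31, 35, 33, 37, 32, 34, 30, 39, 90, 171, 193, 193, 195, 195, 194, 196, 197]
137 [52, 49, 47, 51, 51, 47, 47, 36, 33, 31, 35, 33, 32, 31, 33, 38, 35, 36, 32, 34, 29, 35, 34, 37, 88, 163, 187, 189, 192, 196, 192, 194, 191]
138 [84, 72, 56, 48, 51, 47, 46, 43, 37, 34, 37, 31, 34, 34, 32, 35, 34, 28, 32, 33, 33, 32, 35, 48, 97, 159, 182, 186, 186, 189, 190, 187, 191]
139 [154, 122, 93, 74, 65, 51, 66, 85, 72, 51, 38, 36, 34, 33, 34, 31, 32, 31, 34, 34, 38, 45, 60, 94, 135, 173, 180, 181, 185, 188, 188, 187, 186]
140 [182, 170, 161, 138, 112, 101, 118, 149, 138, 106, 75, 55, 46, 43, 39, 37, 38, 38, 44, 52, 66, 90, 123, 154, 168, 178, 180, 180, 185, 183, 183, 186, 188]
141 [183, 183, 184, 178, 170, 166, 169, 177, 176, 165, 141, 110, 100, 95, 89, 73, 67, 74, 100, 117, 131, 160, 177, 180, 187, 184, 181, 179, 177, 180, 181, 183, 186]
166 [189, 173, 154, 133, 119, 106, 98, 109, 121, 109, 106, 100, 99, 100, 103, 116, 138, 155, 179, 183, 187, 186, 183, 185, 182, 183]
167 [155, 133, 117, 104, 102, 110, 116, 133, 137, 116, 99, 99, 97, 101, 107, 125, 123, 134, 170, 184, 187, 183, 184, 186, 189, 185]
168 [118, 105, 97, 98, 121, 153, 155, 138, 132, 117, 109, 99, 96, 103, 106, 126, 117, 118, 165, 178, 182, 184, 183, 186, 187, 187]
170 [114, 130, 162, 177, 186, 187, 181, 178, 204, 183, 128, 92, 95, 95, 102, 130, 151, 150, 163, 173, 173, 171, 161, 159, 158, 151]
```

Run:
```python
from h import *
import pickle
p,q,o=pickle.load(open("ov.pkl","rb"));x,y,z=o["tool_pos"]
e=np.array([proj(p,[x+.024*np.cos(a),y+.024*np.sin(a),z-.040]) for a in np.linspace(0,6.28,200)])
print(e[:,0].min(),e[:,0].max(), [proj(p,[x+.024*np.cos(a),y+.024*np.sin(a),z-.045])[1] for a in A_] and max(proj(p,[x+.024*np.cos(a),y+.024*np.sin(a),z-.045])[1] for a in A_))
from go import go
go([.4777,-.2395,.15],20)
```

```text
209.08917943127665 226.76538981260097 140.72363060293213
turn [-0.0005  0.0006  0.0007] shift cm [-0.16  0.17  7.61] dist 7.6 clock 9.6167
```

>>> play_rows --commands '[[[0,0,0,-0.1,0.02,0.5,1.5],[0,0,0,-0.1,0.02,1.5,1.5],[0,0,0,-0.1,0.02,3,1.5],[0,0,0,-0.1,0.02,4.5,1.5],[0,0,0,-0.1,0.02,6,1.5],[0,0,0,-0.1,0.02,7,1.5],[0,0,0,-0.1,0.02,7.6,1.5],[0,0,0,-0.1,0.02,7.6,1.5]]]'

```text
clock: 10.28
tool_pos: [0.4772, -0.2381, 0.149]
orientation: [-179.9, 0.1, 20.0]
force: [-0.2, -0.4, 0.0]
opening: 0.0272
gripper_force: 30.0
```

>>> play_rows --commands '[[[0,0,0,0,0,0,1.5],[0,0,0,0,0,0,1.5],[0,0,0,0,0,0,1.5]]]'

```text
clock: 10.53
tool_pos: [0.4784, -0.2387, 0.1513]
orientation: [180.0, -0.1, 20.0]
force: [1.1, -0.0, 0.0]
opening: 0.0275
gripper_force: 30.0
```

```bash
python3 al.py lo
python3 - <<'E'
from h import *
import pickle
p,q,o=pickle.load(open("lo.pkl","rb"));x,y,z=o["tool_pos"]
e=np.array([proj(p,[x+.024*np.cos(a),y+.024*np.sin(a),z-.040]) for a in np.linspace(0,6.28,200)])
print("model",e[:,0].min(),e[:,0].max())
for v in range(int(e[:,1].mean())-1,int(e[:,1].max())+2): print(v,p["color"][v,202:240].max(1).tolist())
E
```

```text
[ 0.47838325 -0.23872138  0.15134856] [ 1.08891791 -0.00740664  0.02867519]
skirt expected px 219.41687763648187 157.30756540473655 pot (np.float64(220.08255725904564), np.float64(168.69752160228677))
crop origin 154 78
turn [ 0.0006 -0.0011  0.0001] shift cm [-0.06  0.12 -3.88] dist 3.9 clock 10.6333
model 211.02372984379184 228.14361453722802
158 [186, 185, 184, 181, 185, 181, 182, 180, 163, 99, 46, 38, 37, 42, 36, 39, 35, 40, 37, 37, 38, 36, 36, 40, 37, 65, 122, 167, 175, 177, 176, 180, 180, 176, 182, 180, 184, 184]
159 [186, 188, 188, 186, 186, 185, 181, 179, 166, 97, 46, 37, 40, 36, 38, 40, 36, 35, 34, 38, 43, 38, 37, 40, 32, 59, 114, 163, 179, 183, 176, 179, 179, 177, 178, 178, 180, 182]
160 [181, 185, 187, 182, 186, 187, 184, 184, 166, 100, 53, 40, 35, 37, 37, 34, 31, 35, 39, 37, 43, 38, 37, 37, 39, 54, 109, 166, 176, 181, 181, 180, 181, 178, 180, 178, 179, 178]
161 [177, 180, 181, 185, 185, 186, 187, 189, 179, 120, 53, 34, 37, 37, 36, 39, 33, 39, 40, 37, 34, 36, 35, 34, 39, 61, 116, 163, 179, 182, 178, 183, 186, 177, 179, 181, 181, 179]
162 [177, 178, 176, 177, 182, 187, 199, 210, 212, 151, 75, 40, 34, 35, 34, 33, 36, 40, 34, 39, 40, 39, 36, 31, 42, 74, 136, 170, 177, 177, 178, 180, 181, 183, 184, 186, 181, 183]
163 [178, 181, 179, 181, 193, 208, 225, 230, 223, 167, 91, 49, 35, 36, 38, 41, 37, 41, 42, 37, 38, 40, 42, 47, 64, 106, 159, 176, 177, 175, 172, 173, 176, 178, 180, 185, 183, 185]
164 [182, 188, 195, 207, 224, 229, 230, 227, 215, 179, 118, 70, 49, 40, 41, 37, 39, 38, 41, 41, 38, 45, 51, 79, 113, 146, 175, 182, 182, 178, 173, 171, 176, 176, 177, 179, 181, 184]
```

View pics/lo.png

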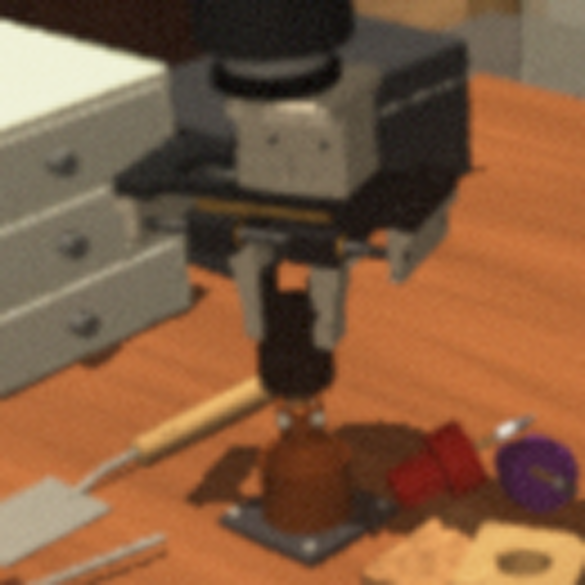

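The skirt (crop px 260–333) sits right above the neck (nubs at 284 and 318), with the brush in the mouth and no contact force. Making a small lateral correction and lowering the rib past the mouth to just above the nubs.

>>> play_rows --commands '[[[0,0,0,-0.03,-0.05,0.4,1.5],[0,0,0,-0.03,-0.05,0.8,1.5],[0,0,0,-0.03,-0.05,1.2,1.5],[0,0,0,-0.03,-0.05,1.5,1.5],[0,0,0,-0.03,-0.05,1.7,1.5],[0,0,0,-0.03,-0.05,1.9,1.5],[0,0,0,-0.03,-0.05,1.9,1.5],[0,0,0,-0.03,-0.05,1.9,1.5]]]'

```text
clock: 11.3
tool_pos: [0.4768, -0.2392, 0.1316]
orientation: [180.0, 0.1, 20.0]
force: [-0.7, -5.9, 0.8]
opening: 0.0272
gripper_force: 30.0
```

>>> play_rows --commands '[[[0,0,0,0,0,0,1.5]]]'

```text
clock: 11.38
tool_pos: [0.4768, -0.2392, 0.1316]
orientation: [180.0, 0.1, 20.0]
force: [-1.2, -5.9, 1.4]
opening: 0.0276
gripper_force: 30.0
```

>>> play_rows --commands '[[[0,0,0,0,0,0,1.5]]]'

```text
clock: 11.47
tool_pos: [0.4768, -0.2392, 0.1316]
orientation: [180.0, 0.1, 20.0]
force: [-1.6, -5.6, 1.2]
opening: 0.0272
gripper_force: 30.0
```

The rib has gone over the mouth; the side force of −6 N in y says the pot axis is slightly further to −y. Relieving it.

>>> play_rows --commands '[[[0,0,0,-0.02,0.04,0,1.5],[0,0,0,-0.05,0.08,0,1.5],[0,0,0,-0.05,0.08,0,1.5]]]'

```text
clock: 11.72
tool_pos: [0.4768, -0.2395, 0.1315]
orientation: [-180.0, 0.0, 20.0]
force: [-2.5, -3.1, 1.0]
opening: 0.0274
gripper_force: 30.0
```

>>> play_rows --commands '[[[0,0,0,0,0,0,1.5],[0,0,0,0,0,0,1.5]]]'

```text
clock: 11.88
tool_pos: [0.4769, -0.2394, 0.1315]
orientation: [-180.0, 0.0, 20.0]
force: [-3.2, -4.2, 0.9]
opening: 0.0272
gripper_force: 30.0
```

>>> play_rows --commands '[[[0,0,0,-0.05,0.04,0,1.5],[0,0,0,-0.1,0.07,0,1.5],[0,0,0,-0.1,0.07,0,1.5],[0,0,0,-0.1,0.07,0,1.5]]]'

```text
clock: 12.22
tool_pos: [0.4766, -0.2399, 0.1314]
orientation: [-180.0, -0.0, 20.0]
force: [-1.9, -1.0, 0.8]
opening: 0.0274
gripper_force: 30.0
```

>>> play_rows --commands '[[[0,0,0,0,0,0,1.5],[0,0,0,0,0,0,1.5]]]'

```text
clock: 12.38
tool_pos: [0.4766, -0.24, 0.1315]
orientation: [-180.0, -0.0, 20.0]
force: [-1.7, -0.1, -0.1]
opening: 0.0274
gripper_force: 30.0
```

Side forces are near zero now. Pressing down in steps.

>>> play_rows --commands '[[[0,0,0,0,0,0.2,1.5],[0,0,0,0,0,0.4,1.5],[0,0,0,0,0,0.6,1.5],[0,0,0,0,0,0.6,1.5]]]'

```text
clock: 12.72
tool_pos: [0.4766, -0.2407, 0.1263]
orientation: [179.9, -0.0, 20.0]
force: [-4.6, -2.1, 5.8]
opening: 0.0277
gripper_force: 30.0
```

>>> play_rows --commands '[[[0,0,0,0,0,0.2,1.5],[0,0,0,0,0,0.4,1.5],[0,0,0,0,0,0.4,1.5]]]'

```text
clock: 12.97
tool_pos: [0.4756, -0.2402, 0.1205]
orientation: [-179.9, 0.1, 20.0]
force: [-0.2, -4.3, -9.3]
opening: 0.0274
gripper_force: 30.0
```

It clicked (force turned to a pull). Now pushing home.

>>> play_rows --commands '[[[0,0,0,0,0,0.2,1.5],[0,0,0,0,0,0.4,1.5],[0,0,0,0,0,0.6,1.5],[0,0,0,0,0,0.6,1.5]]]'

```text
clock: 13.3
tool_pos: [0.4763, -0.2403, 0.1154]
orientation: [180.0, 0.0, 20.0]
force: [-3.8, -4.0, -1.4]
opening: 0.0276
gripper_force: 30.0
```

>>> play_rows --commands '[[[0,0,0,0,0,0.1,1.5],[0,0,0,0,0,0.1,1.5],[0,0,0,0,0,0.1,1.5]]]'

```text
clock: 13.55
tool_pos: [0.4764, -0.2404, 0.1153]
orientation: [180.0, 0.0, 20.0]
force: [-5.2, -2.4, 6.9]
opening: 0.0272
gripper_force: 30.0
```

>>> play_rows --commands '[[[0,0,0,-0.08,0,0.05,1.5],[0,0,0,-0.08,0,0.05,1.5],[0,0,0,-0.08,0,0.05,1.5],[0,0,0,-0.08,0,0.05,1.5]]]'

```text
clock: 13.88
tool_pos: [0.4763, -0.2404, 0.1152]
orientation: [180.0, -0.1, 20.0]
force: [-4.6, 0.5, 9.5]
opening: 0.0274
gripper_force: 30.0
```

>>> play_rows --commands '[[[0,0,0,0,0,0,1.5],[0,0,0,0,0,0,1.5],[0,0,0,0,0,0,1.5],[0,0,0,0,0,0,1.5]]]'

```text
clock: 14.22
tool_pos: [0.4763, -0.2404, 0.1152]
orientation: [180.0, -0.1, 20.0]
force: [-4.7, 0.6, 8.7]
opening: 0.0277
gripper_force: 30.0
```

>>> play_rows --commands '[[[0,0,0,0,0,0.03,1.5],[0,0,0,0,0,0.03,1.5],[0,0,0,0,0,0.03,1.5],[0,0,0,0,0,0.03,1.5]]]'

```text
clock: 14.55
tool_pos: [0.4763, -0.2404, 0.1152]
orientation: [179.9, -0.1, 20.0]
force: [-6.4, 0.6, 12.2]
opening: 0.0276
gripper_force: 30.0
```

```bash
python3 al.py home
```

```text
[ 0.47633252 -0.24042482  0.11519166] [-6.40299088  0.59462426 12.1896692 ]
skirt expected px 220.36756384292624 168.21683521736622 pot (np.float64(220.08255725904564), np.float64(168.69752160228677))
crop origin 154 77
turn [ 0.001  -0.0014  0.0007] shift cm [ 0.18  0.02 -7.48] dist 7.5 clock 14.65
```

View pics/home.png

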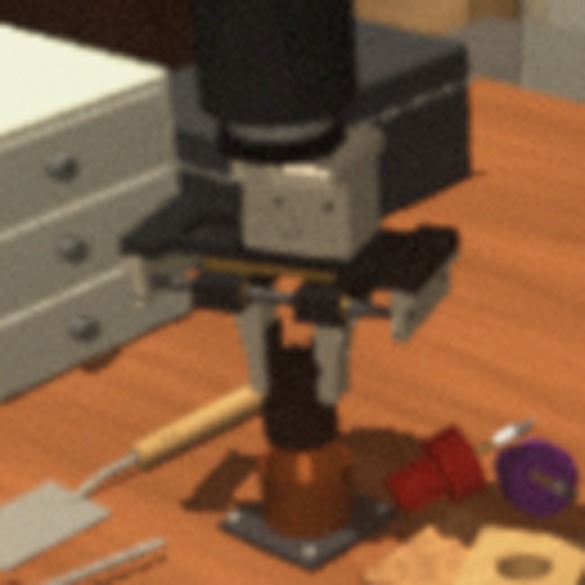

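The cap sits squarely on the pot. Its skirt (crop px 265–335, bottom at about 445) covers the neck and nubs down to near the shoulder. It is still gripped, with a 12 N push. Handing in.

```bash
python3 -c "
from plant import ctrl;print(ctrl.close_job())"
```

```text
the job is handed in; nothing more can be done
None
```

The brush was dipped in the cup and the cap clicked fully home on the pot; I handed the job in at about 15 s, still gripping the cap and pushing down at about 12 N (`close_job()` returned no verdict). The pink, purple and red look-alikes fell over early in the run, apparently on their own; no bystander looked moved in the views I took, and the cup was upright during the dip, the last time I looked at it.

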